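# Open the counterweighted showcase and straighten the row of tins

## Robot

A 7-joint arm with a two-finger parallel gripper is mounted at the origin on the work surface. World frame = base frame: x ahead of the robot, y to its left, z up, the work surface at z = 0. Lengths are in m, angles in rad, forces in N, time in s.
With the tool pointing down it reaches from about 0.425 to 1.025 m from the base axis. Payload 9.4 kg.
Tool frame: the origin (TCP) lies at the very end of the fingers, on their centre line; the grasp point (between the pads) lies 19 mm behind it (r.pinch_z is the distance from the TCP to the grasp point, in m); z points along the fingers, x is the direction in which the jaws open and shut, and the axes are right-handed (so a half turn about z gives the same grasp; the last joint's range is limited). The gripper opens to 85 mm and grips with 20 to 120 N. Pads are 22 mm wide; open, the fingers measure 114 mm over their backs; the gripper's body (76 mm by 85 mm) begins 54 mm behind the grasp point. The pads swing forward as they close: fully open they stand 13 mm farther back than shut.
Start: joints at [-1.391, 0.599, -0.003, 1.599, 0.002, 0.943, -0.08], TCP at [0.184, 0.701, 0.231] pointing down, gripper open.
Joint ranges: [-2.57, 2.57], [-0.35, 1.97], [-1.29, 1.29], [0.11, 2.56], [-1.05, 4.19], [0.11, 1.86], [-2.63, 2.63]. Speed limits (rad/s): [2.22, 2.22, 3.01, 3.01, 3.14, 3.14, 3.14].

## Interface

Orientations are given as a rotation vector (axis times angle).
In Python, from station import r gives the robot as it stands. The module is installed in compiled form; this text tells all that it offers.
- The arm moves only by the tool move_arm, never from a script. Its argument "increments" is a list of rows, each an object with "slide": the shift along the tool's x, y, z in cm, a list of three; "yaw": the turn about the tool's z in rad; "jaw": the finger opening in cm, from 0 to 8.54. In form: [{"slide": [tx, ty, tz], "yaw": yaw, "jaw": jaw}, ...]. A call has exactly 10 rows; each row is the pose to reach, as a shift and turn from the pose commanded when the call began, along the tool's axes at that moment; what a row does not reach only later rows make up. A row lasts 1/10 s, in which the tool goes at most 50 mm and 8.59 degrees, less where a joint would pass 70% of its speed; a pose out of reach is approached as far as the arm can. A call with a gripper value outside its range is refused whole. The fingers move at their own pace and stop on an object; the grip force is fixed at half the most. Time passes only in rows, so rows that repeat a pose let the fingers close, or fill a call up. It gives the time, the measured TCP pose, the force and the opening at its end, in the units of the state.
- r.state(): the state, without advancing time (a new reading comes with each control period).
- r.grab_frame(name): name is "side" or "top" or "wrist"; returns (picture, depth): 420x560x3 uint8, red, green, blue; 420x560 float32, m along the optical axis (not along the pixel's ray), 0 where there is no reading.
- r.calibration(name): a dict with "K" (3x3 intrinsics, pixels), "pose" (4x4, takes a point from camera to world coordinates). Camera axes: x right, y down, z forward; pixel columns grow to the right and rows downward; lengths in m; the calibration is good to about 2 mm. A picture is of the moment at which its call begins: read the wrist's pose just before it. calibration takes no time and is no camera call; for the wrist camera it gives the pose at the moment of the call.
- r.hand_in(): hands the job in, once; it reports no verdict.
The state is a dict: "time_s": time; "qpos": joint angles; "qd": joint speeds; "joint_efforts": joint torques, N m; "ee_pos": TCP position; "orientation": TCP orientation; "contact_force": force on the tool from outside, world axes, zero at the start; "ft_torque": the same for the moment, N m; "gripper_width": finger opening in m.
Only numpy, scipy, OpenCV 4.12 (cv2) and the standard library are available. Lean on these libraries where they do the work, as an engineer would, in place of code of your own. Each camera call takes 0.05 s, during which the arm holds its last target. There are 200 camera calls.

## Task

Open the low glass showcase on the counter: push its counterweighted lid up by the front lip, past its balance point, so that it swings back and stays up on its own; do not fling it. Then push the one tin that stands out of line straight back along the case floor until it is up against the oak rail like the other tins: slide it upright, do not pick it up, and leave the other tins, the bottles and the glasses undisturbed.

Things in the scene. Friction and masses are not known exactly. Their poses are not given: they have to be found in the camera images.
- case: Showcase fixed to the counter: oak and glass tray 240 (x) by 400 (y) mm, rim 88 mm high. Origin: centre of its underside; x runs from the front (lip, robot's side) to the rear (hinge), y left, z up. Inner floor at z = 15 mm; inside spans x -110..110, y -190..190 mm. An oak rail 22 mm high runs along y on the floor, front face at x = +60 mm. Place and yaw vary.
- lid (a joint): Lid angle (rad): 0 closed, grows as the lip rises, 1.85 on its open stop, leaning back past upright. A steel counterweight bar on two cranked arms behind the hinge (within 85 mm of the axis) balances it at about 0.86: below that it falls shut, above it swings slowly open and stays. Closed, it takes about 3 N upwards at the lip; the hinge is damped (0.25 N m s/rad).
- hinge (a point): Middle of the lid's hinge axis, at x = +115, y = 0, z = 90 mm in the case's frame; the axis runs along the case's y. The lid is 404 mm wide, an oak frame 14 mm thick around a 4 mm glass pane, its underside 2 mm below the axis when closed.
- lid_lip (a point): Middle of the lower front edge of the lid's lip, 263 mm from the hinge axis; moves with the lid. Closed: x = -148, z = 88 mm in the case's frame. The lip rail is 50 mm deep, 14 mm thick and overhangs the case front by 28 mm, with free air below it down to the counter.
- rail_face (a point): Middle of the foot of the rail's front face, on the case floor (case frame x = +60, y = 0, z = 15 mm).
- stray_tin: The tin that stands out of line, 35 to 65 mm nearer the front than the row, facing the gap in the row left for it. Upright metal tin, 52 mm diameter, 58 mm high, 90 to 165 g; origin: centre of its underside. In place its centre is 26 mm in front of the rail's face (case frame x = +34 mm).
- row_tin_1: Tin of the same size in the row against the rail, 72 mm to the right (case -y) of the stray tin's place. Origin: centre of its underside.
- row_tin_2: Same tin in the row, 72 mm to the left (case +y) of the stray tin's place.
- row_tin_3: Same tin in the row, 144 mm to the left (case +y) of the stray tin's place.
- mini_left: Miniature amber bottle, 30 mm diameter, 62 mm high, standing in the case's front left corner. Origin: centre of its underside.
- mini_right: Miniature amber bottle, same size, standing in the case's front right corner.
- glass_left: Empty tulip-shaped nosing glass, 64 mm diameter, 112 mm high, on the counter 70 to 105 mm to the left of the case. Origin: centre of its foot.
- glass_right: The same glass on the counter to the right of the case.

How it is judged:
On the way, in this order (a step that is already met when the one before it is completed fails the run):
1. the lid is up on its open stop (value of joint lid above 1.7 rad and contact force between each of the arm, the fingers and lid below 0.1 N), for 0.2 s.
2. the stray tin is back against the rail (x of stray_tin in the frame of case above 0.028 m), for 0.1 s.
At the end, for the whole second after the job is handed in: The lid rests open on its stop by itself (angle above 1.7 rad) and the stray tin stands upright on the case floor, at rest in its gap in the row, within 6 mm of touching the rail (value of joint lid above 1.7 rad and x of stray_tin in the frame of case above 0.028 m and z of stray_tin in the frame of case below 0.018 m and horizontal distance between stray_tin and row_tin_1 above 0.05 m and horizontal distance between stray_tin and row_tin_2 above 0.05 m and angle between stray_tin's own z axis and vertical below 0.1 rad and linear speed of stray_tin below 0.02 m/s).
It fails at once if a tin or bottle in the case is lifted off the case floor (by more than 10 mm) (z of any of stray_tin, row_tin_1, row_tin_2, row_tin_3, mini_left, mini_right in the frame of case above 0.025 m).
It fails at once if a tin, bottle or glass is tipped (by more than 0.4 rad) (angle between any of stray_tin, row_tin_1, row_tin_2, row_tin_3, mini_left, mini_right, glass_left, glass_right's own z axis and vertical above 0.4 rad).
It fails at once if another tin, a bottle or a glass is shifted by more than 20 mm (distance of any of row_tin_1, row_tin_2, row_tin_3, mini_left, mini_right, glass_left, glass_right from where it was at the start of the episode above 0.02 m).
It fails at once if the lid is flung open or let slam (faster than 3 rad/s) (velocity of joint lid above 3 rad/s or velocity of joint lid below -3 rad/s).
It also fails if it takes over 53 s, if anything falls off the work surface, if the arm or the gripper's body presses on something with over 40 N, if the wrist force passes 120 N, or if a joint passes its speed limit or range.

## Working session

There is one attempt and no reset: what is moved stays moved. The work goes in short steps, Python scripts to look and compute and a tool call to move; the robot and the scene stay as the last step left them, time stands still between calls to the robot, and variables do not carry over. Pictures are saved under pics/ and viewed, about 8 in all and at most 12, crops included, and the job is handed in when it is done.

Besides the shell and the picture viewer there is one more tool, called after "Call:" in YAML: its name, and indented under it one key for each argument. move_arm: Moves the arm, as the interface text tells. Its arguments: {"type":"object","properties":{"increments":{"type":"array"}},"required":["increments"]}

```bash
mkdir -p pics
python3 - <<'E'
from station import r
import cv2,numpy as np
s=r.state();print({k:np.round(v,3).tolist() for k,v in s.items()})
for n in("side","top"):
    p,d=r.grab_frame(n);c=r.calibration(n);np.savez(f"{n}0.npz",p=p,d=d,K=c["K"],T=c["pose"])
    print(n,np.round(c["K"],1).tolist(),np.round(c["pose"],3).tolist())
    cv2.imwrite(f"pics/{n}0.png",p[...,::-1])
E
```

```text
{'time_s': 0.0, 'qpos': [-1.391, 0.6, -0.003, 1.6, 0.002, 0.943, -0.08], 'qd': [0.001, -0.0, 0.0, -0.0, 0.001, -0.002, -0.001], 'joint_efforts': [-0.002, -77.644, 1.563, -25.803, 0.012, 0.008, 0.0], 'ee_pos': [0.184, 0.701, 0.23], 'orientation': [2.487, 1.918, -0.002], 'contact_force': [0.014, -0.224, 0.246], 'ft_torque': [0.024, 0.014, -0.043], 'gripper_width': 0.085}
side [[507.1, 0.0, 281.0], [0.0, 507.1, 207.0], [0.0, 0.0, 1.0]] [[-0.735, -0.523, 0.431, 0.189], [-0.678, 0.562, -0.474, 0.495], [0.005, -0.64, -0.768, 0.864], [0.0, 0.0, 0.0, 1.0]]
top [[538.3, 0.0, 279.5], [0.0, 538.3, 213.2], [0.0, 0.0, 1.0]] [[0.009, -0.989, 0.147, 0.424], [-1.0, -0.009, -0.001, 0.016], [0.002, -0.147, -0.989, 1.458], [0.0, 0.0, 0.0, 1.0]]
```

View pics/top0.png

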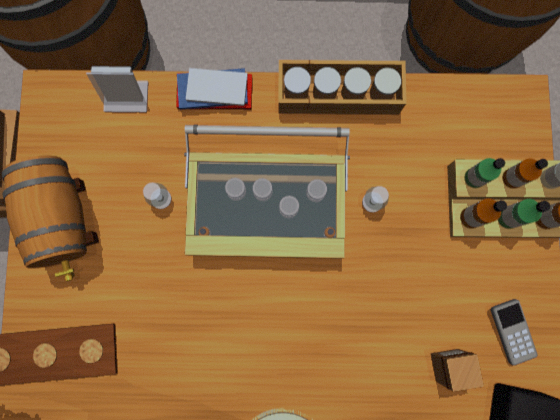

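View pics/side0.png

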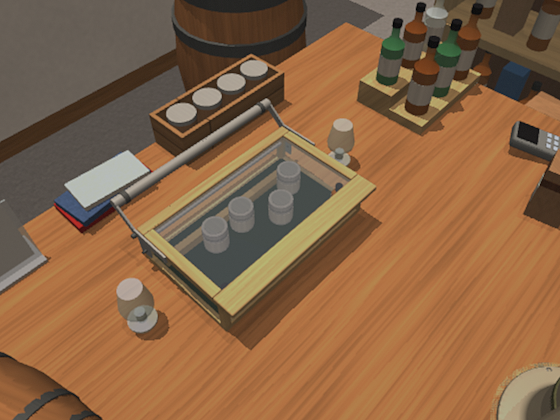

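The top view shows the lid's lip along row ~250 (cols 187–344), the row tins at (235,189), (262,189) and (317,190), the stray at (289,206), and the glasses at (157,195) and (375,200). The side view agrees. Next I'll measure these in world coordinates.

```bash
cat > h.py <<'E'
import numpy as np,cv2
def pts(p,d,K,T):
    v,u=np.mgrid[:d.shape[0],:d.shape[1]]
    c=np.stack([(u-K[0,2])/K[0,0]*d,(v-K[1,2])/K[1,1]*d,d],-1)
    return c@T[:3,:3].T+T[:3,3]
def ray(u,v,K,T,z):
    a=T[:3,:3]@np.array([(u-K[0,2])/K[0,0],(v-K[1,2])/K[1,1],1]);o=T[:3,3]
    return o+a*(z-o[2])/a[2]
E
python3 - <<'E'
from h import *
for n in("top","side"):
    f=np.load(n+"0.npz");p,d,K,T=[f[k] for k in("p","d","K","T")]
    P=pts(p,d,K,T);h=cv2.cvtColor(p,cv2.COLOR_RGB2HSV)
    y=cv2.inRange(h,(23,60,90),(38,255,255)); 
    m=(y>0)&(P[...,2]>.08)&(P[...,2]<.12)&(P[...,0]<.85)&(abs(P[...,1])<.35)
    m=cv2.morphologyEx(m.astype(np.uint8),cv2.MORPH_OPEN,np.ones((3,3)))
    k,l,st,_=cv2.connectedComponentsWithStats(m);i=1+st[1:,4].argmax();m=l==i
    Q=P[m];print(n,m.sum(),"z",np.percentile(Q[:,2],[5,50,95]).round(4),"min/max",Q.min(0).round(3),Q.max(0).round(3))
    # fit rectangle in world xy
    R=cv2.minAreaRect((Q[:,:2]*1000).astype(np.float32));print(R,cv2.boxPoints(R).round(1).tolist())
    if n=="top":
        for nm,u,v,z in(("stray",289,206,.073),("r2",262,189,.073),("r3",235,189,.073),("r1",317,190,.073)):
            print(nm,ray(u,v,K,T,z).round(3),P[v,u].round(3))
        for u,v in((157,195),(375,200)):print(P[v-10:v+11,u-10:u+11][P[v-10:v+11,u-10:u+11,2]>.02].mean(0))
E
```

```text
top 5395 z [0.0964 0.1011 0.1059] min/max [ 0.517 -0.151  0.09 ] [0.784 0.253 0.11 ]
((650.7999267578125, 51.007965087890625), (402.7991027832031, 265.3106994628906), 89.36092376708984) [[515.9000244140625, -148.89999389648438], [781.2000122070312, -151.89999389648438], [785.7000122070312, 250.89999389648438], [520.4000244140625, 253.89999389648438]]
stray [ 0.65  -0.01   0.073] [ 0.646 -0.009  0.094]
r2 [0.694 0.061 0.073] [0.691 0.061 0.09 ]
r3 [0.694 0.132 0.073] [0.689 0.13  0.095]
r1 [ 0.693 -0.083  0.073] [ 0.689 -0.081  0.095]
[0.67125538 0.33062733 0.09967246]
[ 0.66402762 -0.22904252  0.10691259]
side 2524 z [0.0974 0.0997 0.1018] min/max [ 0.518 -0.063  0.092] [0.57  0.25  0.104]
((544.0598754882812, 93.33168029785156), (312.89788818359375, 50.99468994140625), 89.22172546386719) [[516.4000244140625, -62.79999923706055], [567.4000244140625, -63.400001525878906], [571.7000122070312, 249.39999389648438], [520.7000122070312, 250.10000610351562]]
```

Call:
move_arm:
  increments:
    - {"slide": [-3.6,2.7,0],"yaw": -0.02,"jaw": 0}
    - {"slide": [-7.3,5.4,0],"yaw": -0.05,"jaw": 0}
    - {"slide": [-11,8,0],"yaw": -0.08,"jaw": 0}
    - {"slide": [-14.6,10.7,0],"yaw": -0.1,"jaw": 0}
    - {"slide": [-18.3,13.4,0],"yaw": -0.13,"jaw": 0}
    - {"slide": [-22,16.1,0],"yaw": -0.16,"jaw": 0}
    - {"slide": [-25.6,18.8,0],"yaw": -0.19,"jaw": 0}
    - {"slide": [-29.2,21.5,0],"yaw": -0.21,"jaw": 0}
    - {"slide": [-33,24.1,0],"yaw": -0.24,"jaw": 0}
    - {"slide": [-36.5,26.8,0],"yaw": -0.247,"jaw": 0}

```text
time_s: 1.1
ee_pos: [0.3507, 0.278, 0.2312]
orientation: [2.231, 2.212, -0.001]
contact_force: [0.9, 0.4, 0.6]
gripper_width: -0.0001
```

Call:
move_arm:
  increments:
    - {"slide": [-3.8,1.5,0],"yaw": 0,"jaw": 0}
    - {"slide": [-7.6,3.1,0],"yaw": 0,"jaw": 0}
    - {"slide": [-11.4,4.6,0],"yaw": 0,"jaw": 0}
    - {"slide": [-15.2,6.2,2],"yaw": 0,"jaw": 0}
    - {"slide": [-19,7.7,5],"yaw": 0,"jaw": 0}
    - {"slide": [-22.7,9.3,8],"yaw": 0,"jaw": 0}
    - {"slide": [-22.7,9.3,12],"yaw": 0,"jaw": 0}
    - {"slide": [-22.7,9.3,15],"yaw": 0,"jaw": 0}
    - {"slide": [-22.7,9.3,17],"yaw": 0,"jaw": 0}
    - {"slide": [-22.7,9.3,17],"yaw": 0,"jaw": 0}

```text
time_s: 2.1
ee_pos: [0.4402, 0.0519, 0.0591]
orientation: [-2.231, -2.209, 0.006]
contact_force: [-0.4, 0.7, 0.0]
gripper_width: -0.0004
```

Run:
```python
from station import r
import cv2,numpy as np
p,d=r.grab_frame("side");cv2.imwrite("pics/s1.png",p[...,::-1]);print({k:np.round(v,3).tolist() for k,v in r.state().items()})
```

```text
{'time_s': 2.15, 'qpos': [-0.246, 0.589, 0.001, 2.367, -0.002, 0.189, 1.318], 'qd': [-0.003, -0.048, 0.003, -0.009, -0.001, 0.021, 0.002], 'joint_efforts': [0.103, -54.177, 1.518, -5.702, 0.008, -0.361, -0.007], 'ee_pos': [0.441, 0.052, 0.06], 'orientation': [-2.231, -2.209, 0.004], 'contact_force': [0.216, -0.475, -0.235], 'ft_torque': [-0.034, -0.003, 0.018], 'gripper_width': 0.0}
```

View pics/s1.png

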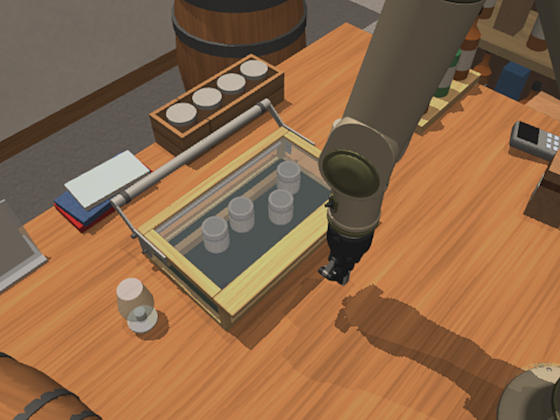

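Call:
move_arm:
  increments:
    - {"slide": [0,2,0],"yaw": 0,"jaw": 0}
    - {"slide": [0,4,0],"yaw": 0,"jaw": 0}
    - {"slide": [0,5.2,0],"yaw": 0,"jaw": 0}
    - {"slide": [0,5.6,0],"yaw": 0,"jaw": 0}
    - {"slide": [0,6.0,0],"yaw": 0,"jaw": 0}
    - {"slide": [0,6.3,0],"yaw": 0,"jaw": 0}
    - {"slide": [0,6.5,0],"yaw": 0,"jaw": 0}
    - {"slide": [0,6.7,0],"yaw": 0,"jaw": 0}
    - {"slide": [0,6.8,0],"yaw": 0,"jaw": 0}
    - {"slide": [0,6.8,0],"yaw": 0,"jaw": 0}

```text
time_s: 3.15
ee_pos: [0.5037, 0.051, 0.0606]
orientation: [-2.228, -2.207, 0.013]
contact_force: [-12.1, 0.7, 5.2]
gripper_width: 0.0001
```

Call:
move_arm:
  increments:
    - {"slide": [0,0.3,0],"yaw": 0,"jaw": 0}
    - {"slide": [0,0.4,-0.3],"yaw": 0,"jaw": 0}
    - {"slide": [0,0.4,-0.7],"yaw": 0,"jaw": 0}
    - {"slide": [0,0.4,-1.2],"yaw": 0,"jaw": 0}
    - {"slide": [0,0.4,-1.7],"yaw": 0,"jaw": 0}
    - {"slide": [0,0.5,-2.2],"yaw": 0,"jaw": 0}
    - {"slide": [0,0.5,-2.7],"yaw": 0,"jaw": 0}
    - {"slide": [0,0.6,-3.2],"yaw": 0,"jaw": 0}
    - {"slide": [0,0.6,-3.6],"yaw": 0,"jaw": 0}
    - {"slide": [0,0.7,-4],"yaw": 0,"jaw": 0}

```text
time_s: 4.15
ee_pos: [0.5079, 0.0507, 0.0997]
orientation: [-2.225, -2.205, 0.02]
contact_force: [-17.8, 1.1, -0.4]
gripper_width: 0.0
```

Run:
```python
from station import r
import cv2,numpy as np
p,d=r.grab_frame("side");cv2.imwrite("pics/s2.png",p[...,::-1]);s=r.state();print(np.round(s["ee_pos"],4),np.round(s["contact_force"],1))
```

```text
[0.508  0.0507 0.1002] [-18.6   0.1   0.3]
```

View pics/s2.png

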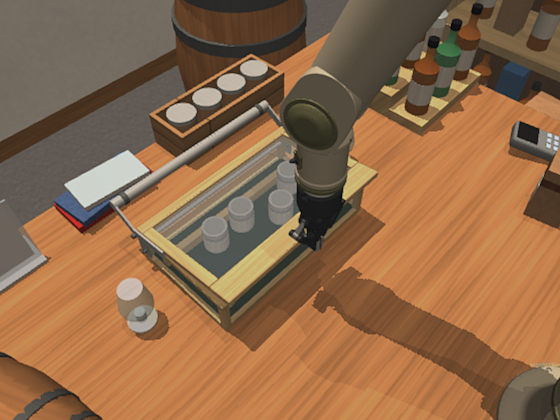

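The finger is at (310,230), and the lip has risen with it by about 4 cm. The friction lift works, so I'll continue along the arc.

Call:
move_arm:
  increments:
    - {"slide": [0,0.1,-1],"yaw": 0,"jaw": 0}
    - {"slide": [0,0.4,-2.5],"yaw": 0,"jaw": 0}
    - {"slide": [0,0.7,-3.8],"yaw": 0,"jaw": 0}
    - {"slide": [0,1.1,-5],"yaw": 0,"jaw": 0}
    - {"slide": [0,1.5,-6.2],"yaw": 0,"jaw": 0}
    - {"slide": [0,2.1,-7.4],"yaw": 0,"jaw": 0}
    - {"slide": [0,2.7,-8.6],"yaw": 0,"jaw": 0}
    - {"slide": [0,3.3,-9.8],"yaw": 0,"jaw": 0}
    - {"slide": [0,3.9,-10.9],"yaw": 0,"jaw": 0}
    - {"slide": [0,4.0,-10.9],"yaw": 0,"jaw": 0}

```text
time_s: 5.2
ee_pos: [0.5524, 0.0504, 0.2109]
orientation: [-2.229, -2.207, 0.009]
contact_force: [-17.2, -0.5, 11.0]
gripper_width: 0.0001
```

```bash
cat > look.py <<'E'
import sys
from station import r
from h import *
p,d=r.grab_frame("side");cv2.imwrite(f"pics/{sys.argv[1]}.png",p[...,::-1]);c=r.calibration("side");P=pts(p,d,c["K"],c["pose"])
s=r.state();print(s["time_s"],np.round(s["ee_pos"],4),np.round(s["contact_force"],1))
y=cv2.inRange(cv2.cvtColor(p,cv2.COLOR_RGB2HSV),(23,60,70),(38,255,255))>0
m=y&(P[...,2]>.11)&(P[...,0]<1)&(P[...,0]>.45)&(abs(P[...,1]-.05)<.22)
Q=P[m];print(len(Q))
if len(Q)>50:
    a=np.arctan2(Q[:,2]-.09,.781-Q[:,0]);R=np.hypot(Q[:,2]-.09,.781-Q[:,0]);k=R>.2
    print("far pts ang",np.percentile(a[k],[10,50,90]).round(3),"Rmax",np.percentile(R,99).round(3),"zmax",Q[:,2].max().round(3))
E
python3 look.py s3
```

```text
5.25 [0.5518 0.0504 0.2103] [-13.7  -1.    8.6]
892
far pts ang [1.054 1.1   1.138] Rmax 0.544 zmax 0.577
```

View pics/s3.png

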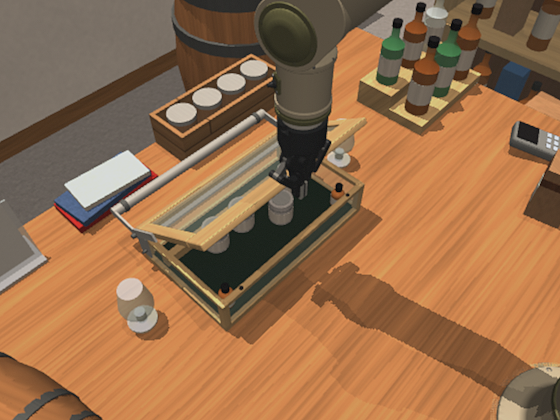

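The lid is at about 0.6 rad, with the fingers behind the lip at (300,180). Next I'll push it past balance.

Call:
move_arm:
  increments:
    - {"slide": [0,0.7,-0.8],"yaw": 0,"jaw": 0}
    - {"slide": [0,1.4,-1.6],"yaw": 0,"jaw": 0}
    - {"slide": [0,2.3,-2.6],"yaw": 0,"jaw": 0}
    - {"slide": [0,3.2,-3.5],"yaw": 0,"jaw": 0}
    - {"slide": [0,4.2,-4.4],"yaw": 0,"jaw": 0}
    - {"slide": [0,5.2,-5.2],"yaw": 0,"jaw": 0}
    - {"slide": [0,6.2,-6],"yaw": 0,"jaw": 0}
    - {"slide": [0,7.3,-6.7],"yaw": 0,"jaw": 0}
    - {"slide": [0,8,-7],"yaw": 0,"jaw": 0}
    - {"slide": [0,8.4,-7.2],"yaw": 0,"jaw": 0}

```text
time_s: 6.25
ee_pos: [0.6405, 0.0503, 0.2822]
orientation: [-2.232, -2.211, 0.0]
contact_force: [-0.1, 0.6, -0.2]
gripper_width: -0.0
```

```bash
python3 look.py s4
```

```text
6.3 [0.641  0.0503 0.2823] [0.3 0.5 1.1]
263
far pts ang [1.151 1.161 1.26 ] Rmax 0.463 zmax 0.536
```

View pics/s4.png

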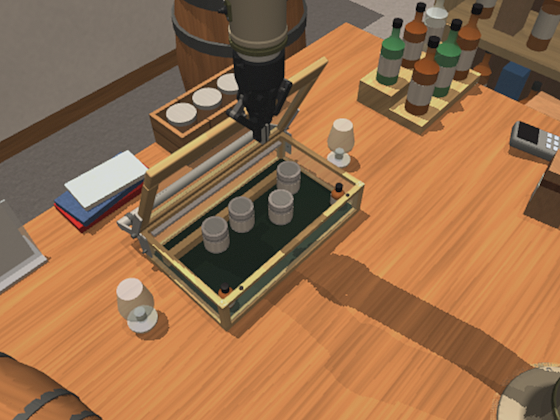

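The lid has swung past about 1.1 rad and left the fingers, with no contact force. I'll back off and measure the uncovered tins.

Call:
move_arm:
  increments:
    - {"slide": [0,-2,0],"yaw": 0,"jaw": 0}
    - {"slide": [0,-4,0],"yaw": 0,"jaw": 0}
    - {"slide": [0,-7,0],"yaw": 0,"jaw": 0}
    - {"slide": [0,-11,0],"yaw": 0,"jaw": 0}
    - {"slide": [0,-15,0],"yaw": 0,"jaw": 0}
    - {"slide": [-1,-18,0],"yaw": 0,"jaw": 0}
    - {"slide": [-3,-18,0],"yaw": 0,"jaw": 0}
    - {"slide": [-5,-18,0],"yaw": 0,"jaw": 0}
    - {"slide": [-6,-18,0],"yaw": 0,"jaw": 0}
    - {"slide": [-6,-18,0],"yaw": 0,"jaw": 0}

```text
time_s: 7.3
ee_pos: [0.4595, -0.009, 0.2822]
orientation: [-2.235, -2.208, 0.001]
contact_force: [-0.3, 0.7, -0.9]
gripper_width: -0.0001
```

Run:
```python
from station import r
from h import *
s=r.state();print(s["time_s"],np.round(s["ee_pos"],4))
for n in("top","side"):
    p,d=r.grab_frame(n);c=r.calibration(n);K,T=c["K"],c["pose"];P=pts(p,d,K,T)
    cv2.imwrite(f"pics/{n}5.png",p[...,::-1])
    m=(P[...,2]>.066)&(P[...,2]<.08)&(P[...,0]>.56)&(P[...,0]<.725)&(abs(P[...,1]-.05)<.18)
    k,l,st,ct=cv2.connectedComponentsWithStats(m.astype(np.uint8))
    for i in range(1,k):
        if st[i,4]>25:
            q=P[l==i];(cx,cy),rad=cv2.minEnclosingCircle((q[:,:2]*1000).astype(np.float32));print(n,st[i,4],ct[i].round(),round(cx),round(cy),round(rad,1),"z",np.median(q[:,2]).round(4))
    if n=="top":
        f=(P[...,2]>.0)&(P[...,2]<.03)
```

```text
7.3 [ 0.4595 -0.009   0.2822]
top 297 [235. 187.] 699 133 26.4 z 0.0723
top 293 [262. 188.] 697 62 25.6 z 0.0726
top 295 [317. 189.] 696 -82 25.9 z 0.0728
top 298 [289. 206.] 652 -9 25.9 z 0.0726
top 29 [202. 231.] 582 214 7.9 z 0.0746
top 28 [330. 231.] 584 -117 7.4 z 0.0757
side 344 [289. 170.] 695 -85 28.0 z 0.0708
side 49 [339. 186.] 582 -119 8.3 z 0.0737
side 397 [281. 199.] 651 -10 27.2 z 0.071
side 412 [241. 207.] 695 59 27.3 z 0.0708
side 448 [214. 227.] 697 132 27.9 z 0.0711
side 69 [225. 287.] 580 213 8.0 z 0.0741
```

View pics/top5.png

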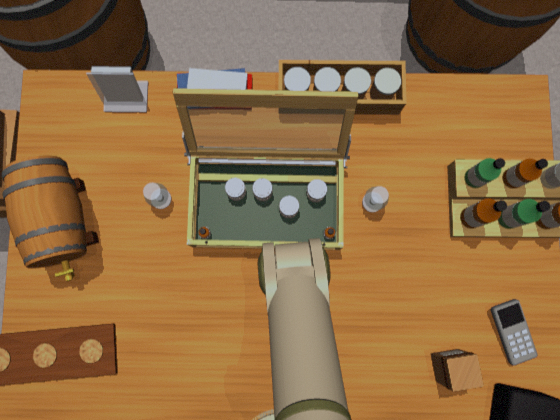

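The lid is fully open in the top view. The stray is at (289,206), with the row tins at (235,187), (262,188) and (317,189), and it needs to go back about 45 mm. I'll lower the closed fingers in front of it.

Call:
move_arm:
  increments:
    - {"slide": [0,3,0],"yaw": 0,"jaw": 0}
    - {"slide": [0,6.5,1],"yaw": 0,"jaw": 0}
    - {"slide": [0,10,4],"yaw": 0,"jaw": 0}
    - {"slide": [0,12.5,8],"yaw": 0,"jaw": 0}
    - {"slide": [0,12.5,12],"yaw": 0,"jaw": 0}
    - {"slide": [0,12.5,16],"yaw": 0,"jaw": 0}
    - {"slide": [0,12.5,20],"yaw": 0,"jaw": 0}
    - {"slide": [0,12.5,23],"yaw": 0,"jaw": 0}
    - {"slide": [0,12.5,24.5],"yaw": 0,"jaw": 0}
    - {"slide": [0,12.5,24.5],"yaw": 0,"jaw": 0}

```text
time_s: 8.4
ee_pos: [0.5839, -0.0082, 0.0353]
orientation: [-2.229, -2.21, 0.004]
contact_force: [0.9, -1.1, 0.3]
gripper_width: -0.0001
```

```bash
python3 look.py s6
```

```text
8.45 [ 0.5847 -0.0085  0.0369] [0.3 0.3 0.7]
554
far pts ang [0.921 0.997 1.87 ] Rmax 0.377 zmax 0.444
```

View pics/s6.png

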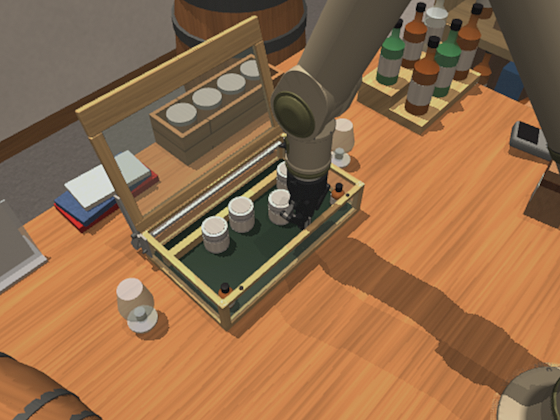

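The lid stands on its stop, and the fingers are at (300,205) in front of the stray tin at (281,205). I'll push slowly.

Call:
move_arm:
  increments:
    - {"slide": [-0.1,1,0],"yaw": 0,"jaw": 0}
    - {"slide": [-0.1,2,0],"yaw": 0,"jaw": 0}
    - {"slide": [-0.1,2.6,0],"yaw": 0,"jaw": 0}
    - {"slide": [-0.1,3.1,0],"yaw": 0,"jaw": 0}
    - {"slide": [-0.1,3.6,0],"yaw": 0,"jaw": 0}
    - {"slide": [-0.1,4.1,0],"yaw": 0,"jaw": 0}
    - {"slide": [-0.1,4.6,0],"yaw": 0,"jaw": 0}
    - {"slide": [-0.1,5.1,0],"yaw": 0,"jaw": 0}
    - {"slide": [-0.1,5.6,0],"yaw": 0,"jaw": 0}
    - {"slide": [-0.1,6,0],"yaw": 0,"jaw": 0}

```text
time_s: 9.45
ee_pos: [0.6453, -0.0108, 0.0372]
orientation: [2.232, 2.211, 0.0]
contact_force: [-0.9, -0.1, 1.5]
gripper_width: 0.0001
```

Call:
move_arm:
  increments:
    - {"slide": [0,0.3,0],"yaw": 0,"jaw": 0}
    - {"slide": [0,0.5,0],"yaw": 0,"jaw": 0}
    - {"slide": [0,0.7,0],"yaw": 0,"jaw": 0}
    - {"slide": [0,0.9,0],"yaw": 0,"jaw": 0}
    - {"slide": [0,1.1,0],"yaw": 0,"jaw": 0}
    - {"slide": [0,1.2,0],"yaw": 0,"jaw": 0}
    - {"slide": [0,1.3,0],"yaw": 0,"jaw": 0}
    - {"slide": [0,1.3,0],"yaw": 0,"jaw": 0}
    - {"slide": [0,1.3,0],"yaw": 0,"jaw": 0}
    - {"slide": [0,1.3,0],"yaw": 0,"jaw": 0}

```text
time_s: 10.45
ee_pos: [0.658, -0.0109, 0.0374]
orientation: [2.232, 2.21, 0.0]
contact_force: [0.4, -0.9, 0.4]
gripper_width: -0.0001
```

Call:
move_arm:
  increments:
    - {"slide": [0,0.1,0],"yaw": 0,"jaw": 0}
    - {"slide": [0,0.2,0],"yaw": 0,"jaw": 0}
    - {"slide": [0,0.2,0],"yaw": 0,"jaw": 0}
    - {"slide": [0,0.3,0],"yaw": 0,"jaw": 0}
    - {"slide": [0,0.3,0],"yaw": 0,"jaw": 0}
    - {"slide": [0,0.4,0],"yaw": 0,"jaw": 0}
    - {"slide": [0,0.4,0],"yaw": 0,"jaw": 0}
    - {"slide": [0,0.4,0],"yaw": 0,"jaw": 0}
    - {"slide": [0,0.4,0],"yaw": 0,"jaw": 0}
    - {"slide": [0,0.4,0],"yaw": 0,"jaw": 0}

```text
time_s: 11.45
ee_pos: [0.6606, -0.0109, 0.0372]
orientation: [-2.231, -2.209, 0.003]
contact_force: [-5.3, 0.8, 4.1]
gripper_width: -0.0
```

```bash
cat > tins.py <<'E'
from station import r
from h import *
s=r.state();print(s["time_s"],np.round(s["ee_pos"],4),np.round(s["contact_force"],1))
for n in("top","side"):
    p,d=r.grab_frame(n);c=r.calibration(n);K,T=c["K"],c["pose"];P=pts(p,d,K,T)
    cv2.imwrite(f"pics/{n}_{s['time_s']:.1f}.png",p[...,::-1])
    m=(P[...,2]>.066)&(P[...,2]<.08)&(P[...,0]>.56)&(P[...,0]<.725)&(abs(P[...,1]-.05)<.18)
    k,l,st,ct=cv2.connectedComponentsWithStats(m.astype(np.uint8))
    for i in range(1,k):
        if st[i,4]>25:
            q=P[l==i];(cx,cy),rad=cv2.minEnclosingCircle((q[:,:2]*1000).astype(np.float32));print(n,st[i,4],ct[i].round(),round(cx,1),round(cy,1),round(rad,1),"z",np.median(q[:,2]).round(4))
E
python3 tins.py
```

```text
11.45 [ 0.6606 -0.0109  0.0372] [-5.3  0.8  4.1]
top 298 [235. 187.] 698.6 133.2 26.4 z 0.0728
top 204 [259. 188.] 697.3 63.5 25.4 z 0.0723
top 119 [322. 189.] 696.2 -89.8 23.9 z 0.0724
top 28 [202. 231.] 581.9 214.6 7.8 z 0.0744
top 28 [330. 231.] 584.4 -117.0 7.8 z 0.0755
side 45 [257. 185.] 715.9 -4.7 15.3 z 0.0709
side 50 [339. 187.] 583.1 -119.3 8.9 z 0.0731
side 36 [280. 198.] 650.4 -10.1 14.6 z 0.0728
side 408 [241. 207.] 695.4 59.6 26.6 z 0.071
side 452 [214. 227.] 697.4 132.1 26.7 z 0.071
side 70 [225. 287.] 580.7 212.4 8.4 z 0.0741
```

Contact with the rail shows up as 5 N. I'll back off, rise and check.

Call:
move_arm:
  increments:
    - {"slide": [0,-0.5,0],"yaw": 0,"jaw": 0}
    - {"slide": [0,-1.5,0],"yaw": 0,"jaw": 0}
    - {"slide": [0,-3.5,0],"yaw": 0,"jaw": 0}
    - {"slide": [0,-6,0],"yaw": 0,"jaw": 0}
    - {"slide": [0,-6.5,-3],"yaw": 0,"jaw": 0}
    - {"slide": [0,-7,-7],"yaw": 0,"jaw": 0}
    - {"slide": [0,-7,-12],"yaw": 0,"jaw": 0}
    - {"slide": [0,-9,-16],"yaw": 0,"jaw": 0}
    - {"slide": [0,-13,-18],"yaw": 0,"jaw": 0}
    - {"slide": [0,-17,-18],"yaw": 0,"jaw": 0}

```text
time_s: 12.55
ee_pos: [0.4921, -0.0093, 0.22]
orientation: [2.23, 2.207, 0.008]
contact_force: [-0.3, 0.0, -0.4]
gripper_width: 0.0003
```

Call:
move_arm:
  increments:
    - {"slide": [0,-2,0],"yaw": 0,"jaw": 0}
    - {"slide": [0,-3,0],"yaw": 0,"jaw": 0}
    - {"slide": [0,-3,0],"yaw": 0,"jaw": 0}
    - {"slide": [0,-3,0],"yaw": 0,"jaw": 0}
    - {"slide": [0,-3,0],"yaw": 0,"jaw": 0}
    - {"slide": [0,-3,0],"yaw": 0,"jaw": 0}
    - {"slide": [0,-3,0],"yaw": 0,"jaw": 0}
    - {"slide": [0,-3,0],"yaw": 0,"jaw": 0}
    - {"slide": [0,-3,0],"yaw": 0,"jaw": 0}
    - {"slide": [0,-3,0],"yaw": 0,"jaw": 0}

```text
time_s: 13.55
ee_pos: [0.4619, -0.009, 0.2173]
orientation: [2.232, 2.211, -0.0]
contact_force: [-0.1, -0.2, -0.4]
gripper_width: 0.0001
```

```bash
python3 tins.py; cp pics/side_13*.png pics/fin.png
```

```text
13.55 [ 0.4619 -0.009   0.2173] [-0.1 -0.2 -0.4]
top 302 [235. 188.] 698.1 133.5 26.6 z 0.0728
top 284 [262. 188.] 697.0 62.2 25.8 z 0.0726
top 298 [289. 188.] 697.2 -8.5 26.6 z 0.0727
top 300 [317. 189.] 696.2 -82.0 26.2 z 0.0724
top 28 [202. 231.] 581.9 214.4 8.1 z 0.0747
top 30 [330. 231.] 583.8 -117.3 7.5 z 0.075
side 344 [289. 170.] 695.4 -83.9 27.1 z 0.0709
side 374 [265. 188.] 694.8 -11.0 26.9 z 0.071
side 49 [339. 187.] 581.3 -118.2 8.7 z 0.0733
side 410 [241. 207.] 696.1 59.2 26.9 z 0.071
side 451 [214. 227.] 697.4 132.1 27.2 z 0.071
side 68 [225. 287.] 580.6 212.8 7.7 z 0.0743
```

View pics/fin.png

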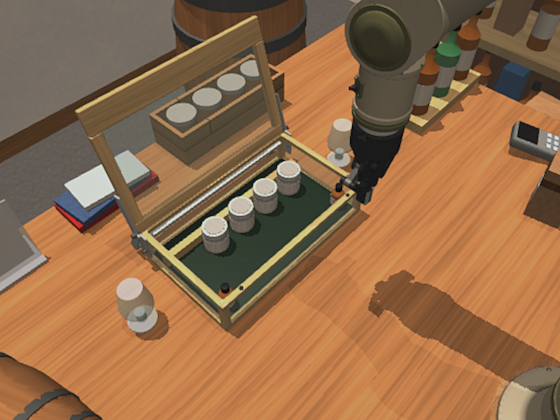

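The four tins are in line at (214,227), (241,207), (265,188) and (289,170), and the lid is up on its stop. I'm handing the job in.

```bash
python3 -c "
from station import r
r.hand_in()"
```

```text
the job is handed in; nothing more can be done
```

The lid is open on its stop and the stray tin is back in its gap against the rail. I handed the job in at about 13.6 s; the system reports no verdict.

**Lid:** I pressed the closed fingers against the front of the lip and lifted it by friction along its arc to about 1.1 rad. It then swung back onto its stop on its own, with no contact force on the fingers. I did not get a reliable lid angle from the images, because arm pixels got into that measurement. That it is open and resting rests on the pictures and the near-zero contact force.

**Tin:** I slid the stray tin about 45 mm back along the floor until the rail answered with about 5 N, then backed off.

**Last checks:**
- **Alignment:** The stray tin is in line with the row to within about 1 mm in both views.
- **Gap:** It is about 71 to 74 mm from each neighbouring tin.
- **Upright:** Its top is at the same height as the others (72.7 mm in the top view, 71.0 mm in the side view).
- **Other items:** The other tins and the bottles moved no more than about 1–2 mm, which is measurement noise. The glasses look untouched in the pictures; I did not measure them again.
- **Disagreement:** The top and side views differ by about 2 to 3 mm, consistent with the calibration.

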